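# Fit the tray of a serving stand

### The arm

A 7-joint arm with a two-finger parallel gripper is mounted at the origin on a cart in front of the work surface, level with it; the furniture and walls round the work are solid. World frame = base frame: x ahead of the robot, y to its left, z up, the work surface at z = 0. Lengths are in m, angles in rad, forces in N, time in s.
With the tool pointing down it reaches from about 0.35 to 0.9 m from the base axis. Payload 19.9 kg.
Tool frame: the origin (TCP) lies midway between the tips of the shut fingers; the grasp point (between the pads) lies 19 mm behind it (grip_point_offset is the distance from the TCP to the grasp point, in m); x points along the fingers, y is the direction in which the jaws open and shut, and the axes are right-handed (so a half turn about x gives the same grasp; the last joint's range is limited). The gripper opens to 94 mm and grips with 3 to 60 N. Pads are 16 mm wide; open, the fingers measure 119 mm over their backs; the gripper's body (75 mm by 177 mm) begins 78 mm behind the grasp point.
Start: joints at [1.218, 0.417, -0.01, 1.614, 0.005, 1.111, -0.053], TCP at [0.192, -0.595, 0.205] pointing down, gripper open.
Joint ranges: [-2.81, 2.81], [-0.39, 2.02], [-1.27, 1.25], [0.06, 2.57], [-1.19, 4.33], [0.19, 2], [-2.82, 2.82]. Speed limits (rad/s): [1.89, 1.89, 2.39, 2.39, 3.01, 3.01, 3.01].

### API

Orientations are given as a rotation vector (axis times angle).
In Python, from workcell import observe, snapshot, close_job, grip_point_offset gives the robot as it stands.
- The arm moves only by the tool carry_out, never from a script. Its arguments are lists of equal length, an entry for each row: "travel": the shift along the tool's x, y, z in cm, a list of three; "turn": the turn, a rotation vector about the tool's x, y, z in rad, a list of three; "grip": the finger opening in cm, from 0 to 9.4. A call has 1 to 10 rows; each row shifts and turns the pose as measured when the row begins, along the tool's axes as they then stand; what a row does not reach is not made up. A row lasts 1/10 s, in which the tool goes at most 50 mm and 8.59 degrees, less where a joint would pass 70% of its speed; a pose out of reach is approached as far as the arm can. A call is refused whole if a number of a shift passes 5 or a number of a turn 0.15, either way. A call with a gripper value outside its range is refused whole. The fingers move at their own pace and stop on an object; "grip_force" is the grip in N (left out, the last holds). Time passes only in rows, so rows that do not move let the fingers close. It gives the time, the measured TCP pose, the force and the opening at its end, in the units of the state.
- observe(): the state, without advancing time (a new reading comes with each control period).
- snapshot(name): name is "scene" or "top" or "wrist"; returns a dict with "image" (480x640x3 uint8, red, green, blue), "depth" (480x640 float32, m along the optical axis (not along the pixel's ray), 0 where there is no reading), "fx", "fy", "cx", "cy" (pixels), "R" (3x3) and "t" (3): a world point X has camera coordinates R X + t; the wrist camera has in their place "hand_eye" (4x4, takes a point from camera to tool coordinates, whose origin is the TCP and whose axes are the tool frame's). Camera axes: x right, y down, z forward; pixel columns grow to the right and rows downward; lengths in m; the calibration is good to about 2 mm. A picture is of the moment at which its call begins: read the wrist's pose just before it.
- close_job(): hands the job in, once; it reports no verdict.
The state is a dict: "t": time; "joints": joint angles; "dq": joint speeds; "tau": joint torques, N m; "eef_pos": TCP position; "tcp_rot": TCP orientation; "wrist_force": force on the tool from outside, world axes, zero at the start; "wrist_torque": the same for the moment, N m; "opening": opening from 0.0 (shut) to 1.0 (fully open).
Only numpy, scipy, OpenCV 4.12 (cv2) and the standard library are available. Lean on these libraries where they do the work, as an engineer would, in place of code of your own. Each camera call takes 0.05 s, during which the arm holds its last target.

### The job

Put the stand together: take the tray with the drilled hub, lower it level over the tall rod of the stand and slide it down, pushing the stiff rubber ring on the rod ahead of it, until the tray comes down on the cork ring of the stop below. Bed it there by pressing down with about 15 N for a second, never more than 22 N on the stand, then let go and leave it resting on the stop. Do not disturb the pepper mill, the glass jar or the brass weight.

Things in the scene. Friction and masses are not known exactly. Their poses are not given: they have to be found in the camera images.
- tier_hub (a point): The loose tray: round pale wood, 140 mm across, floor 8 mm thick, rim 16 mm high; from its middle a metal tube (the hub), 28 mm across, stands up to 75 mm above the underside. A straight 15 mm hole runs through hub and floor. This point is on the hole's axis, 52 mm above the underside: grip the hub here from above. z is up along the hole. It starts standing on the worktop.
- tier: The same tray, 0.24 to 0.38 kg; origin at the centre of its underside, z up along the hole.
- stand: The stand: dark wooden disc 130 mm across, 12 mm thick, fixed to the worktop, with an upright steel rod 12 mm across. Origin at the centre of the underside, z up along the rod. Round the rod's foot is the stop: a cork ring 54 mm across. Its top is set anew each time, 30 to 56 mm above the worktop, so feel where the tray lands. It is sprung, 2.7 N per mm over 7 mm, then solid.
- rod_tip (a point): Top end of the rod, on its axis, 135 mm above the worktop; the last 8 mm taper from 12 to 5 mm across. The seated tray leaves 4 to 32 mm of rod out of the hub's top.
- ring_start (a point): A point on the rod's axis, 80 mm above the worktop, near the black rubber ring (26 mm across, 8 mm high; its top starts 75 to 92 mm up). The ring slides down only against a steady drag of about 6 N, stays where left, and sinks into the cork ring. Pushing takes 6 N while only it slides, more once the cork yields. The pressing force counts all force of tray on stand: drag, cork and tray weight.
- pepper_mill: Bystander: dark wooden pepper mill, 55 mm across, 173 mm high; origin at the centre of its foot.
- jar_nuts: Bystander: glass storage jar with wooden lid, 108 mm across, 143 mm high; origin at the centre of its foot.
- brass_weight: Bystander: small brass scale weight, 31 mm across, 36 mm high; origin at the centre of its foot.
Not all that is in view belongs to the job. Leave any orange look-alike of the stand alone.

How it is judged:
On the way, in this order (a step that is already met when the one before it is completed fails the run):
1. the tray is threaded on the rod, level, its underside more than 15 mm below the rod's tip (horizontal distance between tier_hub and rod_tip below 0.006 m and angle between tier_hub's own z axis and vertical below 0.07 rad and height (world z) of tier_hub below 0.172 m), for 0.1 s.
2. the tray is pressed down on the stop with more than 11 N for 0.4 s (horizontal distance between tier_hub and rod_tip below 0.006 m and angle between tier_hub's own z axis and vertical below 0.07 rad and height (world z) of tier_hub below 0.11 m and contact force between tier and stand above 11 N), for 0.4 s.
At the end, for the whole second after the job is handed in: The tray is on the rod (hub axis within 6 mm of the rod's axis, level within 4 degrees), rests on the stop (tray underside not more than 60 mm above the worktop, its weight on the stand), is at rest and released (horizontal distance between tier_hub and rod_tip below 0.006 m and angle between tier_hub's own z axis and vertical below 0.07 rad and height (world z) of tier_hub below 0.112 m and contact force between tier and stand above 1 N and linear speed of tier below 0.02 m/s); the robot touches nothing.
It fails at once if the tray is pushed against the stand with more than 22 N (contact force between tier and stand above 22 N).
It fails at once if a bystander is moved more than 20 mm (distance of any of pepper_mill, jar_nuts, brass_weight from where it was at the start of the episode above 0.02 m).
It also fails if it takes over 72 s, if anything falls off the work surface, if the arm or the gripper's body presses on something with over 40 N, if the wrist force passes 120 N, or if a joint passes its speed limit or range.

## Working session

There is one attempt and no reset: what is moved stays moved. The work goes in short steps, Python scripts to look and compute and a tool call to move; the robot and the scene stay as the last step left them, time stands still between calls to the robot, and variables do not carry over. Pictures are saved under pics/ and viewed, and the job is handed in when it is done.

Besides the shell and the picture viewer there is one more tool, called after "Emit:" by a JSON object that holds its "fn" and its "kwargs", one argument or row to a line. carry_out: Moves the arm, as the interface text tells. Its arguments: {"type":"object","properties":{"travel":{"type":"array"},"turn":{"type":"array"},"grip":{"type":"array"},"grip_force":{"type":"number"}},"required":["travel","turn","grip"]}

```bash
mkdir -p pics; ls
python3 - <<'E'
from workcell import observe, snapshot, grip_point_offset
import cv2, numpy as np, pickle
s=observe(); print(s, grip_point_offset)
for n in("scene","top","wrist"):
    d=snapshot(n); pickle.dump(d,open(f'{n}0.pkl','wb'))
    cv2.imwrite(f'pics/{n}0.png',d['image'][:,:,::-1])
    print(n,{k:(np.round(v,4).tolist() if not np.isscalar(v) else v) for k,v in d.items() if k not in('image','depth')})
E
```

```text
pics
{'t': 0.0, 'joints': array([ 1.21749918,  0.41795336, -0.01032106,  1.61416505,  0.00469206,
        1.11072544, -0.05298609]), 'dq': array([ 0.00141881, -0.00048702,  0.00033224, -0.00130943,  0.00032754,
       -0.00011883, -0.00093761]), 'tau': array([-1.00907637e-03, -8.51256537e+01,  6.38545342e-01, -4.25988221e+01,
       -4.87990770e-02,  1.86234119e-02,  1.07659012e-04]), 'eef_pos': array([ 0.19161366, -0.59450069,  0.20484192]), 'tcp_rot': array([ 2.05342303,  0.32407024, -2.05397741]), 'wrist_force': array([ 0.5042283 , -0.33537686, -0.21161178]), 'wrist_torque': array([-0.00053148,  0.0539927 ,  0.0252832 ]), 'opening': 0.9989684118294994} 0.0188
scene {'fx': 478.04123551485213, 'fy': 478.04123551485213, 'cx': 315.610638656839, 'cy': 238.95983205991098, 'R': [[-0.6386, -0.7692, -0.0216], [-0.4925, 0.4301, -0.7566], [0.5913, -0.4726, -0.6535]], 't': [0.4595, 0.3252, 0.8184]}
top {'fx': 534.2114867790003, 'fy': 534.2114867790003, 'cx': 318.3136487000226, 'cy': 239.54911342396335, 'R': [[-0.0246, -0.9996, -0.0098], [-0.9953, 0.0254, -0.093], [0.0932, 0.0075, -0.9956]], 't': [0.1098, 0.6094, 1.2712]}
wrist {'fx': 410.4510122214162, 'fy': 410.4510122214162, 'cx': 309.103218897328, 'cy': 234.26728544322296, 'hand_eye': [[0.0012, -0.2326, 0.9726, -0.1793], [1.0, 0.0007, -0.0011, -0.0002], [-0.0004, 0.9726, 0.2326, -0.0675], [0.0, 0.0, 0.0, 1.0]]}
```

View pics/scene0.png

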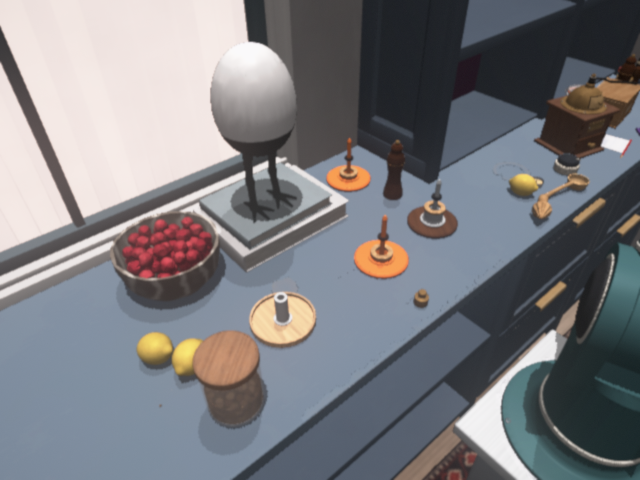

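View pics/top0.png

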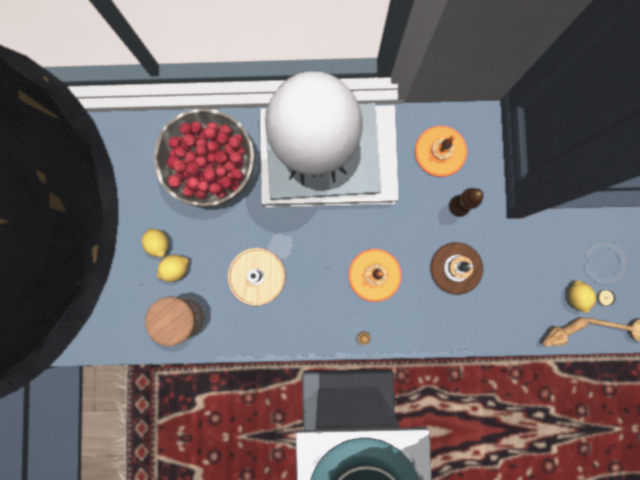

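View pics/wrist0.png

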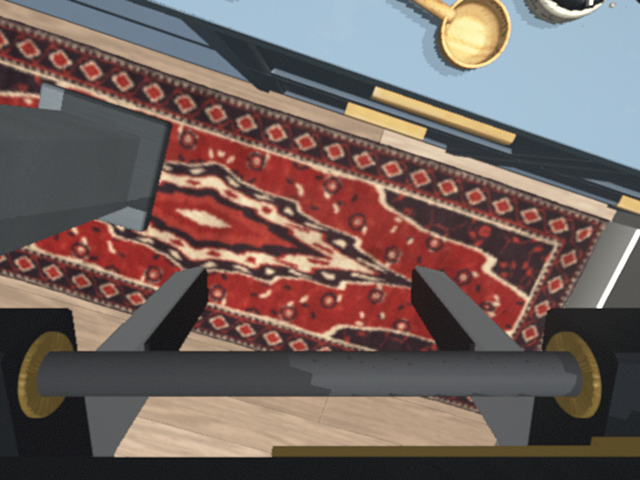

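The scene view shows the tray at (283,318), the jar at (229,377), the brass weight at (421,298) and the pepper mill at (395,170). There are three stand candidates in "top": orange (441,150), orange (375,275) and dark brown wood (457,267). The dark wooden one fits and the orange ones are look-alikes. I'll measure it and confirm it in a crop.

```bash
cat > h.py <<'E'
import numpy as np, cv2, pickle
from scipy.spatial.transform import Rotation as Ro
def ray(d,u,v,z):
    r=np.array([(u-d['cx'])/d['fx'],(v-d['cy'])/d['fy'],1.]); R=np.array(d['R']);t=np.array(d['t'])
    c=-R.T@t; w=R.T@r
    return c+w*(z-c[2])/w[2]
def wristRt(d,s):
    T=np.eye(4);T[:3,:3]=Ro.from_rotvec(s['tcp_rot']).as_matrix();T[:3,3]=s['eef_pos']
    W=T@np.array(d['hand_eye']); I=np.linalg.inv(W)
    d=dict(d);d['R']=I[:3,:3];d['t']=I[:3,3];return d
def cloud(d):
    v,u=np.mgrid[0:480,0:640];z=d['depth']
    P=np.stack([(u-d['cx'])/d['fx']*z,(v-d['cy'])/d['fy']*z,z],-1)
    X=(P-np.array(d['t']))@np.array(d['R']); X[z<=0]=np.nan
    return X
def proj(d,X):
    c=np.array(d['R'])@np.array(X)+np.array(d['t']); return np.array([d['fx']*c[0]/c[2]+d['cx'],d['fy']*c[1]/c[2]+d['cy']])
E
python3 - <<'E'
from h import *
for n in('scene','top'):
    d=pickle.load(open(n+'0.pkl','rb')); X=cloud(d)
    hsv=cv2.cvtColor(d['image'],cv2.COLOR_RGB2HSV)
    regs={'scene':{'tray':(283,318,45),'stand':(432,215,40),'jar':(229,377,60),'mill':(395,170,35),'brass':(421,298,12)},'top':{'tray':(256,277,35),'stand':(457,267,35),'jar':(171,321,35),'mill':(465,203,22),'brass':(364,338,10)}}[n]
    for k,(u,v,r) in regs.items():
        P=X[v-r:v+r,u-r:u+r].reshape(-1,3);P=P[np.isfinite(P[:,0])]
        for lo,hi in((.004,.03),(.03,.06),(.06,.1),(.1,.2)):
            Q=P[(P[:,2]>lo)&(P[:,2]<hi)]
            if len(Q)>5: print(n,k,lo,hi,len(Q),'min',Q.min(0).round(3),'max',Q.max(0).round(3),'mid',((Q.min(0)+Q.max(0))/2).round(3))
d=pickle.load(open('scene0.pkl','rb'));d2=pickle.load(open('top0.pkl','rb'))
a=cv2.resize(d['image'][150:260,370:490],(480,440),interpolation=3);b=cv2.resize(d2['image'][215:305,330:510],(320*2-240,200*2-180),interpolation=3)
c=cv2.resize(d['image'][270:360,230:340],(320,262),interpolation=3)
im=np.zeros((500,800,3),np.uint8);im[:440,:480]=a;im[:220,400+0:][:, :0]=0;im[:262,480:]=c;im[270:490,400:]=b
cv2.imwrite('pics/crop.png',im[:,:,::-1])
E
```

```text
scene tray 0.004 0.03 2636 min [0.394 0.133 0.004] max [0.678 0.325 0.03 ] mid [0.536 0.229 0.017]
scene tray 0.03 0.06 134 min [0.513 0.24  0.03 ] max [0.537 0.264 0.06 ] mid [0.525 0.252 0.045]
scene tray 0.06 0.1 170 min [0.513 0.236 0.06 ] max [0.541 0.264 0.078] mid [0.527 0.25  0.069]
scene tray 0.1 0.2 564 min [0.388 0.373 0.106] max [0.46  0.419 0.146] mid [0.424 0.396 0.126]
scene stand 0.004 0.03 1429 min [ 0.426 -0.468  0.004] max [ 0.737 -0.052  0.03 ] mid [ 0.582 -0.26   0.017]
scene stand 0.03 0.06 412 min [ 0.503 -0.373  0.03 ] max [ 0.683 -0.054  0.06 ] mid [ 0.593 -0.214  0.045]
scene stand 0.06 0.1 142 min [ 0.524 -0.264  0.06 ] max [ 0.685 -0.228  0.098] mid [ 0.604 -0.246  0.079]
scene stand 0.1 0.2 65 min [ 0.53  -0.246  0.1  ] max [ 0.543 -0.234  0.137] mid [ 0.537 -0.24   0.119]
scene jar 0.004 0.03 1463 min [0.34  0.244 0.004] max [0.654 0.536 0.03 ] mid [0.497 0.39  0.017]
scene jar 0.03 0.06 1190 min [0.378 0.382 0.03 ] max [0.609 0.488 0.06 ] mid [0.493 0.435 0.045]
scene jar 0.06 0.1 918 min [0.378 0.38  0.06 ] max [0.565 0.479 0.1  ] mid [0.471 0.43  0.08
[... 1723 characters left out ...]
0.2 2016 min [0.378 0.372 0.1  ] max [0.483 0.479 0.15 ] mid [0.43  0.426 0.125]
top mill 0.004 0.03 300 min [ 0.643 -0.327  0.004] max [ 0.752 -0.215  0.03 ] mid [ 0.697 -0.271  0.017]
top mill 0.03 0.06 129 min [ 0.663 -0.275  0.03 ] max [ 0.712 -0.233  0.06 ] mid [ 0.687 -0.254  0.045]
top mill 0.06 0.1 43 min [ 0.672 -0.263  0.061] max [ 0.703 -0.236  0.1  ] mid [ 0.688 -0.25   0.08 ]
top mill 0.1 0.2 403 min [ 0.667 -0.277  0.1  ] max [ 0.713 -0.233  0.177] mid [ 0.69  -0.255  0.138]
top brass 0.004 0.03 121 min [ 0.35  -0.033  0.004] max [0.395 0.014 0.03 ] mid [ 0.373 -0.009  0.017]
top brass 0.03 0.06 48 min [ 0.364 -0.018  0.03 ] max [ 0.381 -0.001  0.042] mid [ 0.372 -0.01   0.036]
```

View pics/crop.png

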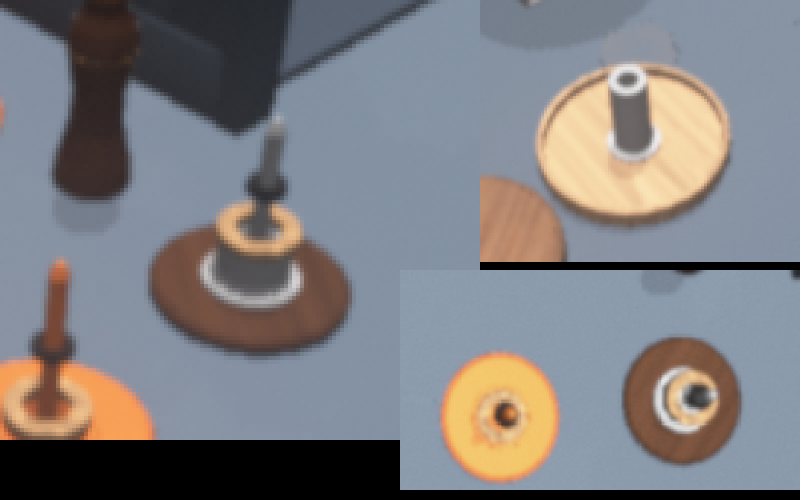

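Confirmed: the dark stand has its grey rod at about (0.537,-0.240), and the tray hub is at about (0.527,0.248). Next I'll work out the tool axes for the moves.

```bash
cat >> h.py <<'E'
def plan(pos,yaw=0.0):
    """needed shift in tool axes (cm) and turn about tool axes to reach pos with tool x down, tool y = (-sin,cos) by yaw"""
    from workcell import observe
    s=observe();R=Ro.from_rotvec(s['tcp_rot']).as_matrix()
    y=np.array([-np.sin(yaw),np.cos(yaw),0]);x=np.array([0,0,-1.]);
    if y@R[:,1]<0: y=-y
    D=np.stack([x,y,np.cross(x,y)],1)
    print('t',round(s['t'],2),'pos',s['eef_pos'].round(4),'F',s['wrist_force'].round(2),'open',round(s['opening'],3))
    print('shift cm tool',(R.T@(np.array(pos)-s['eef_pos'])*100).round(2),'world cm',((np.array(pos)-s['eef_pos'])*100).round(2),'turn',Ro.from_matrix(R.T@D).as_rotvec().round(4),'shift in target axes',(D.T@(np.array(pos)-s['eef_pos'])*100).round(2))
    print('axes y',R[:,1].round(3),'z',R[:,2].round(3), 'tilt',(np.degrees(np.arccos(-R[2,0]))).round(2),'q',s['joints'].round(2))
E
python3 -c "
from h import *
plan([.527,.248,.25])"
```

```text
t 0.15 pos [ 0.1916 -0.5946  0.205 ] F [-0.4   0.57  0.18] open 1.004
shift cm tool [ -4.44 -69.91 -57.77] world cm [33.54 84.26  4.5 ] turn [3.118e-01 2.000e-04 9.000e-04] shift in target axes [ -4.5  -84.26 -33.54]
axes y [ 0.307 -0.952 -0.001] z [-0.952 -0.307  0.   ] tilt 0.05 q [ 1.22  0.42 -0.01  1.61  0.    1.11 -0.05]
```

```bash
python3 -c "
from h import *
plan([.40,-.30,.26],-np.pi/2)"
```

```text
t 0.15 pos [ 0.1916 -0.5946  0.205 ] F [-0.4   0.57  0.18] open 1.004
shift cm tool [ -5.48 -21.65 -28.87] world cm [20.84 29.46  5.5 ] turn [-1.259e+00 -5.000e-04  8.000e-04] shift in target axes [ -5.5   20.84 -29.46]
axes y [ 0.307 -0.952 -0.001] z [-0.952 -0.307  0.   ] tilt 0.05 q [ 1.22  0.42 -0.01  1.61  0.    1.11 -0.05]
```

Emit:
{"fn": "carry_out", "kwargs": {
  "travel": [
    [-0.6,0,-3.5],
    [-0.6,0,-4.5],
    [-0.6,0,-4.5],
    [-0.6,0,-4.5],
    [-0.6,0,-4.5],
    [-0.6,0,-4.5],
    [-0.6,0,-4.5],
    [-0.6,0,-4.5],
    [-0.6,0,-4.5],
    [-0.6,0,-4.5]
  ],
  "turn": [
    [-0.12,0,0],
    [-0.12,0,0],
    [-0.12,0,0],
    [-0.12,0,0],
    [-0.12,0,0],
    [-0.12,0,0],
    [-0.12,0,0],
    [-0.12,0,0],
    [-0.12,0,0],
    [-0.12,0,0]
  ],
  "grip": [9.4,9.4,9.4,9.4,9.4,9.4,9.4,9.4,9.4,9.4]
}}

```text
t: 1.15
eef_pos: [0.4608, -0.268, 0.2631]
tcp_rot: [1.226, 1.205, -1.229]
wrist_force: [0.9, -0.3, -0.2]
opening: 0.999
```

```bash
python3 -c "
from h import *
plan([.527,.20,.26],-np.pi/2)"
```

```text
t 1.15 pos [ 0.4608 -0.268   0.2631] F [ 0.91 -0.28 -0.19] open 0.999
shift cm tool [  0.46   5.53 -46.94] world cm [ 6.62 46.8  -0.31] turn [-0.0231 -0.0039  0.0058] shift in target axes [  0.31   6.62 -46.8 ]
axes y [ 1.    -0.023 -0.006] z [-0.023 -1.    -0.004] tilt 0.4 q [ 0.83  0.23 -0.42  1.76  0.1   1.19  0.36]
```

Emit:
{"fn": "carry_out", "kwargs": {
  "travel": [
    [0,0.6,-4.5],
    [0,0.6,-4.8],
    [0,0.6,-4.8],
    [0,0.6,-4.8],
    [0,0.6,-4.8],
    [0,0.6,-4.8],
    [0,0.6,-4.8],
    [0,0.6,-4.8],
    [0,0.6,-4.8],
    [0,0.6,-4.0]
  ],
  "turn": [
    [-0.023,0,0],
    [0,0,0],
    [0,0,0],
    [0,0,0],
    [0,0,0],
    [0,0,0],
    [0,0,0],
    [0,0,0],
    [0,0,0],
    [0,0,0]
  ],
  "grip": [9.4,9.4,9.4,9.4,9.4,9.4,9.4,9.4,9.4,9.4]
}}

```text
t: 2.15
eef_pos: [0.5178, 0.2187, 0.2652]
tcp_rot: [1.205, 1.215, -1.208]
wrist_force: [0.2, 0.4, 0.2]
opening: 0.999
```

```bash
python3 -c "
from h import *
from workcell import *
plan([.527,.248,.20],-np.pi/2)
s=observe(); d=wristRt(snapshot('wrist'),s); pickle.dump(d,open('w1.pkl','wb'))
cv2.imwrite('pics/w1.png',d['image'][:,:,::-1])
for z in(0,.016,.075):print(z,proj(d,[.527,.248,z]))
X=cloud(d);m=(X[...,2]>.066)&(X[...,2]<.085)&(np.hypot(X[...,0]-.527,X[...,1]-.248)<.03)
P=X[m];print(len(P),P.min(0),P.max(0),np.median(P,0))
"
```

```text
t 2.15 pos [0.5178 0.2187 0.2652] F [0.21 0.36 0.16] open 0.999
shift cm tool [ 6.52  0.96 -2.92] world cm [ 0.92  2.93 -6.52] turn [ 0.0042 -0.0012  0.0033] shift in target axes [ 6.52  0.92 -2.93]
axes y [ 1.     0.004 -0.003] z [ 0.004 -1.    -0.001] tilt 0.2 q [ 0.13  0.33 -0.73  1.68  0.23  1.22 -0.65]
0 [318.50272158 173.44825478]
0.016 [318.77903325 174.76949154]
0.075 [319.99982726 180.60694994]
556 [0.51441319 0.2365351  0.06704741] [0.54145475 0.26356024 0.07708917] [0.52777953 0.25027321 0.07482102]
```

View pics/w1.png

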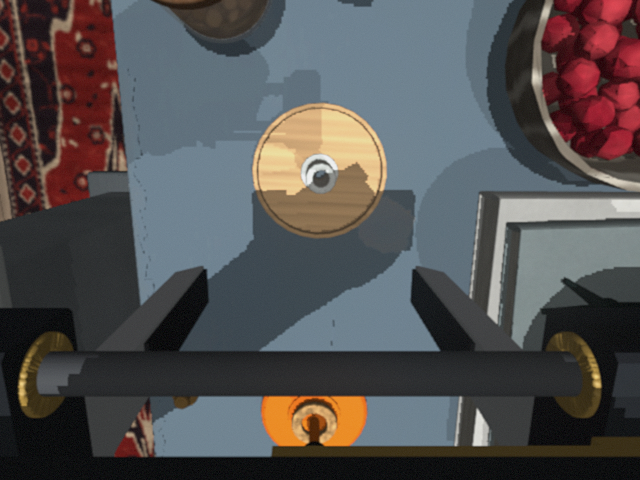

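The wrist view shows the tray centred at about (320,170) with its hub ring at about (320,175), between the open fingers' columns. That puts the hub at (0.528,0.250).

Emit:
{"fn": "carry_out", "kwargs": {
  "travel": [
    [1.5,1.0,-3.1],
    [4.0,0,0],
    [4.0,0,0],
    [4.0,0,0]
  ],
  "turn": [
    [0,0,0],
    [0,0,0],
    [0,0,0],
    [0,0,0]
  ],
  "grip": [9.4,9.4,9.4,9.4]
}}

```text
t: 2.6
eef_pos: [0.5283, 0.2632, 0.1302]
tcp_rot: [1.206, 1.22, -1.192]
wrist_force: [0.9, -0.6, -0.1]
opening: 1.001
```

```bash
python3 -c "
from h import *
plan([.528,.250,.033],-np.pi/2)"
```

```text
t 2.6 pos [0.5283 0.2632 0.1302] F [ 0.93 -0.56 -0.14] open 1.001
shift cm tool [ 9.71 -0.08  1.4 ] world cm [-0.03 -1.32 -9.72] turn [ 0.0142 -0.0085 -0.0032] shift in target axes [ 9.72 -0.03  1.32]
axes y [1.    0.014 0.003] z [ 0.014 -1.    -0.008] tilt 0.52 q [ 0.    0.52 -0.67  1.76  0.37  0.99 -0.8 ]
```

Emit:
{"fn": "carry_out", "kwargs": {
  "travel": [
    [1.5,0,1.3],
    [2.5,0,0],
    [2.0,0,0],
    [0,0,0]
  ],
  "turn": [
    [0.014,-0.008,-0.003],
    [0,0,0],
    [0,0,0],
    [0,0,0]
  ],
  "grip": [9.4,9.4,9.4,9.4]
}}

```text
t: 3.0
eef_pos: [0.5269, 0.2454, 0.0648]
tcp_rot: [1.205, 1.209, -1.219]
wrist_force: [-0.9, 0.2, -0.9]
opening: 1.002
```

```bash
python3 -c "
from h import *
plan([.528,.250,.033],-np.pi/2)"
```

```text
t 3.0 pos [0.5269 0.2454 0.0648] F [-0.88  0.21 -0.86] open 1.002
shift cm tool [ 3.18  0.13 -0.47] world cm [ 0.11  0.46 -3.18] turn [-0.0035  0.0044  0.0065] shift in target axes [ 3.18  0.11 -0.46]
axes y [ 1.    -0.004 -0.006] z [-0.004 -1.     0.004] tilt 0.45 q [-0.02  0.6  -0.62  1.81  0.44  0.88 -0.85]
```

Emit:
{"fn": "carry_out", "kwargs": {
  "travel": [
    [1.0,0.1,-0.4],
    [1.0,0,0],
    [0.9,0,0],
    [0,0,0],
    [0,0,0]
  ],
  "turn": [
    [-0.003,0.004,0.006],
    [0,0,0],
    [0,0,0],
    [0,0,0],
    [0,0,0]
  ],
  "grip": [9.4,9.4,9.4,9.4,9.4]
}}

```text
t: 3.5
eef_pos: [0.5304, 0.2492, 0.0376]
tcp_rot: [1.214, 1.205, -1.208]
wrist_force: [-0.1, -0.2, -0.1]
opening: 0.997
```

```bash
python3 -c "
from h import *
plan([.528,.250,.033],-np.pi/2)"
```

```text
t 3.5 pos [0.5304 0.2492 0.0376] F [-0.07 -0.16 -0.08] open 0.997
shift cm tool [ 0.46 -0.24 -0.08] world cm [-0.24  0.08 -0.46] turn [-0.0025 -0.0006 -0.0044] shift in target axes [ 0.46 -0.24 -0.08]
axes y [ 1.    -0.003  0.004] z [-0.003 -1.    -0.001] tilt 0.26 q [-0.04  0.63 -0.6   1.82  0.47  0.83 -0.88]
```

Emit:
{"fn": "carry_out", "kwargs": {
  "travel": [
    [0.45,-0.2,0],
    [0,0,0],
    [0,0,0],
    [0,0,0],
    [0,0,0],
    [0,0,0],
    [0,0,0],
    [0,0,0],
    [0,0,0],
    [0,0,0]
  ],
  "turn": [
    [-0.002,0,-0.004],
    [0,0,0],
    [0,0,0],
    [0,0,0],
    [0,0,0],
    [0,0,0],
    [0,0,0],
    [0,0,0],
    [0,0,0],
    [0,0,0]
  ],
  "grip": [9.4,6.0,4.0,3.0,2.0,2.0,2.0,2.0,2.0,2.0],
  "grip_force": 40
}}

```text
t: 4.5
eef_pos: [0.5287, 0.2496, 0.0339]
tcp_rot: [1.211, 1.209, -1.208]
wrist_force: [-0.7, 1.0, 0.7]
opening: 0.285
```

```bash
python3 -c "
from h import *
plan([.528,.250,.033],-np.pi/2)"
```

```text
t 4.5 pos [0.5287 0.2496 0.0339] F [-0.66  0.96  0.67] open 0.285
shift cm tool [ 0.09 -0.07 -0.04] world cm [-0.07  0.04 -0.09] turn [-0.0004 -0.0011 -0.0013] shift in target axes [ 0.09 -0.07 -0.04]
axes y [ 1.    -0.     0.001] z [-0.    -1.    -0.001] tilt 0.1 q [-0.04  0.64 -0.6   1.83  0.47  0.82 -0.88]
```

Emit:
{"fn": "carry_out", "kwargs": {
  "travel": [
    [-1.0,0,0],
    [-2.0,0,0],
    [-2.5,0,0],
    [-2.5,0,0],
    [-2.5,0,0],
    [-2.5,0,0],
    [-2.5,0,0],
    [-2.5,0,0],
    [-1.0,0,0],
    [0,0,0]
  ],
  "turn": [
    [0,0,0],
    [0,0,0],
    [0,0,0],
    [0,0,0],
    [0,0,0],
    [0,0,0],
    [0,0,0],
    [0,0,0],
    [0,0,0],
    [0,0,0]
  ],
  "grip": [2,2,2,2,2,2,2,2,2,2]
}}

```text
t: 5.5
eef_pos: [0.5261, 0.2487, 0.2343]
tcp_rot: [1.207, 1.211, -1.21]
wrist_force: [-0.0, 0.4, -4.5]
opening: 0.284
```

```bash
python3 -c "
from h import *
from workcell import *
plan([.537,-.24,.23],-np.pi/2)
s=observe(); d=wristRt(snapshot('wrist'),s); pickle.dump(d,open('w2.pkl','wb'))
e=snapshot('scene');
cv2.imwrite('pics/w2.png',np.hstack([cv2.resize(d['image'],(400,300)),cv2.resize(e['image'][150:390,150:470],(400,300))])[:,:,::-1])
"
```

```text
t 5.5 pos [0.5261 0.2487 0.2343] F [-0.01  0.39 -4.53] open 0.284
shift cm tool [ 0.44  1.01 48.87] world cm [  1.09 -48.87  -0.43] turn [0.0017 0.0004 0.002 ] shift in target axes [ 0.43  1.09 48.87]
axes y [ 1.     0.002 -0.002] z [ 0.002 -1.     0.   ] tilt 0.12 q [ 0.06  0.4  -0.72  1.67  0.28  1.18 -0.73]
```

View pics/w2.png

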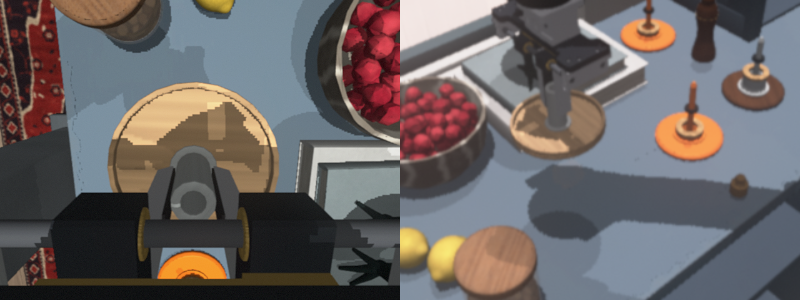

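The tray is lifted and held at the hub: hub top at about (190,200) in the left picture, tray round it at (190,150). Next I'll check its tilt and offset in the grip, and refine the rod position.

```bash
cat >> h.py <<'E'
def trayfit(d,s):
    X=cloud(d);c=s['eef_pos'];R=Ro.from_rotvec(s['tcp_rot']).as_matrix()
    T=(X-c)@R  # tool coords: x down
    rr=np.hypot(T[...,1],T[...,2])
    m=(rr>.025)&(rr<.058)&(T[...,0]>.010)&(T[...,0]<.045)
    P=T[m];A=np.c_[P[:,1:],np.ones(len(P))]
    for _ in range(4):
        k,*_=np.linalg.lstsq(A,P[:,0],rcond=None);r=P[:,0]-A@k;g=abs(r)<2.5*max(np.median(abs(r)),.0003);P=P[g];A=A[g]
    print('floor: x=%.4f slope y,z %.4f %.4f n %d rms %.4f'%(k[2],k[0],k[1],len(P),r.std()))
    h=(rr<.02)&(abs(T[...,0]+.042)<.008); Q=T[h]
    print('hub top n',len(Q),'y',Q[:,1].min().round(4),Q[:,1].max().round(4),'z',Q[:,2].min().round(4),Q[:,2].max().round(4),'x med',np.median(Q[:,0]).round(4))
E
python3 - <<'E'
from h import *
from workcell import observe
d=pickle.load(open('w2.pkl','rb'));s=observe()
trayfit(d,s)
# rim circle by ellipse: wood mask contour points cast on rim plane
im=d['image'];hsv=cv2.cvtColor(im,cv2.COLOR_RGB2HSV)
m=((hsv[...,0]>8)&(hsv[...,0]<24)&(hsv[...,1]>60)).astype(np.uint8)
m[:100]=0;m[330:]=0;m[:,:150]=0;m[:,470:]=0
n,l,st,ce=cv2.connectedComponentsWithStats(m);i=1+st[1:,4].argmax();print(st[i])
c=max(cv2.findContours((l==i).astype(np.uint8),0,1)[0],key=len)[:,0]
zr=s['eef_pos'][2]-.033+.016
P=np.array([ray(d,u+0.,v+0.,zr)[:2] for u,v in c]);P0=s['eef_pos'][:2]
from scipy.optimize import least_squares
P=P[P[:,1]>P0[1]+.0]
f=least_squares(lambda q:np.hypot(*(P-q[:2]).T)-q[2],[*P0,.07],loss='soft_l1',f_scale=.001)
print('rim centre - tcp',(f.x[:2]-P0).round(4),'r',f.x[2].round(4))
# rod from scene+top via depth near tip
for n in('scene','top'):
    e=pickle.load(open(n+'0.pkl','rb'));X=cloud(e);mm=np.hypot(X[...,0]-.537,X[...,1]+.24)<.03
    for lo,hi in((.1,.112),(.112,.124),(.124,.14)):
        Q=X[mm&(X[...,2]>lo)&(X[...,2]<hi)]
        if len(Q):print(n,lo,len(Q),np.median(Q,0).round(4),'vis dir',)
    print('tip px',proj(e,[.537,-.24,.135]),'base',proj(e,[.537,-.24,.012]))
E
```

```text
floor: x=0.0242 slope y,z -0.0011 0.0008 n 16199 rms 0.0004
hub top n 4063 y -0.0173 0.0173 z -0.0147 0.0102 x med -0.0424
[  172   131   274   178 33265]
rim centre - tcp [0.0008 0.0016] r 0.0681
scene 0.1 21 [ 0.5334 -0.2374  0.1054] vis dir
scene 0.112 21 [ 0.5334 -0.2385  0.1181] vis dir
scene 0.124 23 [ 0.5352 -0.238   0.13  ] vis dir
tip px [438.39733977 179.42020196] base [431.46986242 219.10813899]
top 0.1 7 [ 0.5358 -0.2375  0.107 ] vis dir
top 0.112 6 [ 0.533  -0.2377  0.1173] vis dir
top 0.124 26 [ 0.5348 -0.2411  0.1317] vis dir
tip px [469.41862653 264.88900516] base [455.75967985 267.18872752]
```

The tray sits level in the grip (slope 0.1 %), with its underside 32 mm below the TCP. I'll carry it to beside the rod so the wrist camera can see the rod past the tray.

Emit:
{"fn": "carry_out", "kwargs": {
  "travel": [
    [0,-0.3,1.5],
    [0,-0.9,3.5],
    [0,-1.0,4.5],
    [0,-1.0,4.5],
    [0,-1.0,4.5],
    [0,-1.0,4.5],
    [0,-1.0,4.5],
    [0,-1.0,4.5],
    [0,-1.0,4.5],
    [0,-1.0,4.5]
  ],
  "turn": [
    [0,0,0],
    [0,0,0],
    [0,0,0],
    [0,0,0],
    [0,0,0],
    [0,0,0],
    [0,0,0],
    [0,0,0],
    [0,0,0],
    [0,0,0]
  ],
  "grip": [2,2,2,2,2,2,2,2,2,2]
}}

```text
t: 6.6
eef_pos: [0.4221, -0.1765, 0.2218]
tcp_rot: [1.196, 1.229, -1.218]
wrist_force: [0.6, -0.4, -3.3]
opening: 0.282
```

```bash
python3 -c "
from h import *
plan([.425,-.24,.23],-np.pi/2)"
```

```text
t 6.6 pos [ 0.4221 -0.1765  0.2218] F [ 0.61 -0.39 -3.33] open 0.282
shift cm tool [-0.83  0.23  6.35] world cm [ 0.29 -6.35  0.82] turn [ 0.0068 -0.0019  0.0205] shift in target axes [-0.82  0.29  6.35]
axes y [ 1.     0.007 -0.021] z [ 0.007 -1.    -0.002] tilt 1.18 q [ 0.8   0.14 -0.51  1.96  0.08  1.08  0.26]
```

Emit:
{"fn": "carry_out", "kwargs": {
  "travel": [
    [-0.4,0.1,2.0],
    [-0.4,0.1,1.5],
    [0,0,0.5],
    [0,0,0],
    [0,0,0]
  ],
  "turn": [
    [0.006,0,0.02],
    [0,0,0],
    [0,0,0],
    [0,0,0],
    [0,0,0]
  ],
  "grip": [2,2,2,2,2]
}}

```text
t: 7.1
eef_pos: [0.4171, -0.2241, 0.2249]
tcp_rot: [1.217, 1.213, -1.22]
wrist_force: [-0.2, 0.7, -4.5]
opening: 0.284
```

```bash
python3 -c "
from h import *
from workcell import *
plan([.425,-.24,.23],-np.pi/2)
s=observe(); d=wristRt(snapshot('wrist'),s); pickle.dump((d,s),open('w3.pkl','wb'))
cv2.imwrite('pics/w3.png',d['image'][:,:,::-1])
print(proj(d,[.537,-.24,.135]))
"
```

```text
t 7.1 pos [ 0.4171 -0.2241  0.2249] F [-0.22  0.67 -4.55] open 0.284
shift cm tool [-0.53  0.81  1.58] world cm [ 0.79 -1.59  0.51] turn [-0.0107 -0.0048  0.0074] shift in target axes [-0.51  0.79  1.59]
axes y [ 1.    -0.011 -0.007] z [-0.011 -1.    -0.005] tilt 0.51 q [ 0.86  0.15 -0.47  1.94  0.08  1.08  0.35]
[485.71733603 260.96278888]
```

View pics/w3.png

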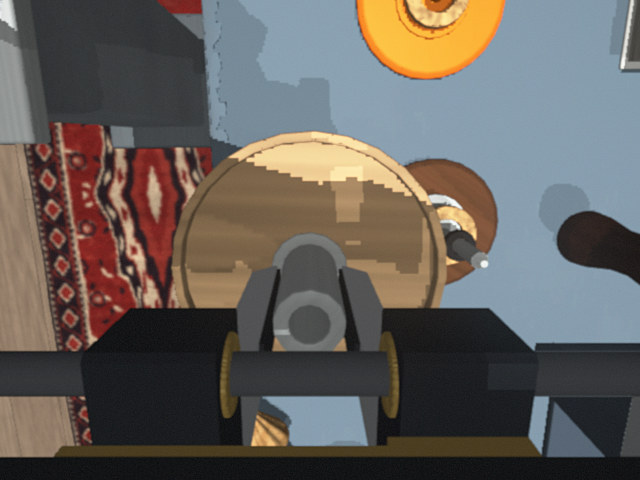

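The wrist view shows the tip of the rod at about (484,262), the dark disc behind it, and the hub's top bore at about (309,325). I'll refine both.

Run:
```python
from h import *
d,s=pickle.load(open('w3.pkl','rb'))
a=cv2.resize(d['image'][230:290,440:510],(560,480),interpolation=0)
b=cv2.resize(d['image'][225:360,255:365],None,fx=2,fy=2,interpolation=0)
im=np.zeros((480,800,3),np.uint8);im[:,:560]=a;im[:270,570:790]=b
cv2.imwrite('pics/w3c.png',im[:,:,::-1])
trayfit(d,s)
t=pickle.load(open('top0.pkl','rb'));e=pickle.load(open('scene0.pkl','rb'))
im=np.hstack([cv2.resize(t['image'][245:290,435:485],(400,360),interpolation=0),cv2.resize(e['image'][170:220,410:460],(400,400),interpolation=0)[:360]])
cv2.imwrite('pics/tc.png',im[:,:,::-1])
```

```text
floor: x=0.0258 slope y,z 0.0017 -0.0003 n 16583 rms 0.0005
hub top n 3964 y -0.0175 0.0176 z -0.0147 0.0104 x med -0.0408
```

View pics/w3c.png

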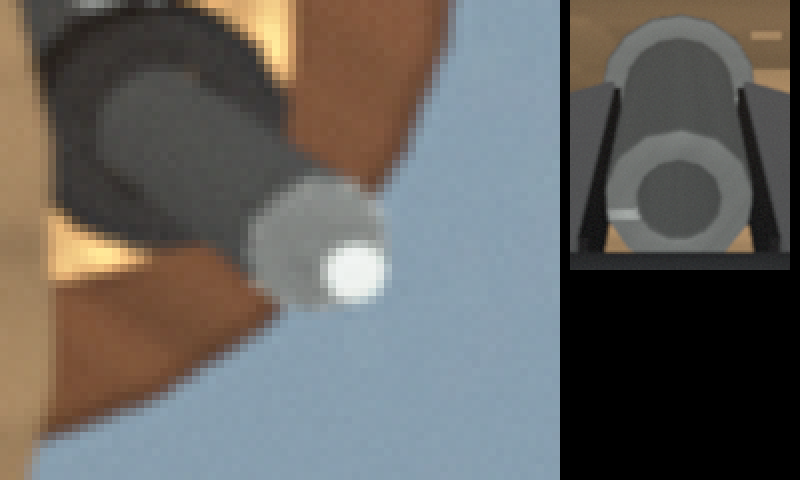

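View pics/tc.png

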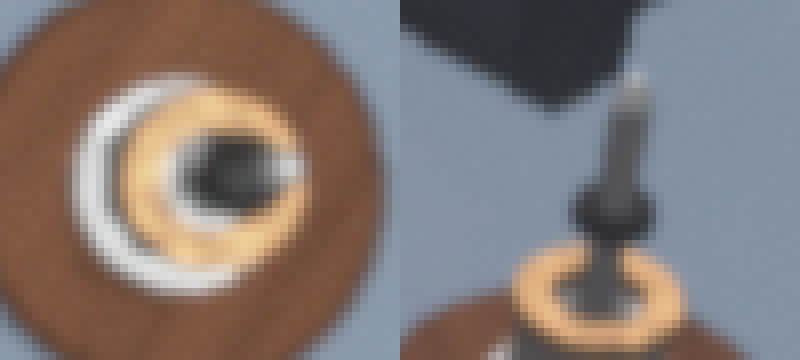

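Run:
```python
from h import *
d,s=pickle.load(open('w3.pkl','rb'));t=pickle.load(open('top0.pkl','rb'));e=pickle.load(open('scene0.pkl','rb'))
tw=ray(d,483.9,263.5,.135)
print('wrist',tw,'top',ray(t,471.1,265.5,.135),'scene',ray(e,438.9,179.2,.135))
# hub bore at underside+75mm, underside 0.033 below tcp
hb=ray(d,309.2,323.8,s['eef_pos'][2]+.0415);print('hub',hb,'hub-tcp',hb[:2]-s['eef_pos'][:2])
print('needed world shift',tw[:2]-hb[:2])
```

```text
wrist [ 0.53592013 -0.24179808  0.135     ] top [ 0.53555306 -0.24364929  0.135     ] scene [ 0.53681084 -0.24165493  0.135     ]
hub [ 0.41786771 -0.22324565  0.26638285] hub-tcp [0.00078988 0.00084095]
needed world shift [ 0.11805242 -0.01855243]
```

Three views agree on the rod at (0.536,-0.242) within 2 mm. The hub sits (+0.8,+0.8) mm from the TCP, so the TCP target is (0.5354,-0.2428).

Emit:
{"fn": "carry_out", "kwargs": {
  "travel": [
    [0,2.0,0.5],
    [0,3.0,0.5],
    [0,3.0,0.4],
    [0,2.0,0],
    [0,1.0,0],
    [0,0,0],
    [0,0,0]
  ],
  "turn": [
    [-0.01,-0.004,0.007],
    [0,0,0],
    [0,0,0],
    [0,0,0],
    [0,0,0],
    [0,0,0],
    [0,0,0]
  ],
  "grip": [2,2,2,2,2,2,2]
}}

```text
t: 7.85
eef_pos: [0.5305, -0.2316, 0.223]
tcp_rot: [1.204, 1.217, -1.204]
wrist_force: [-0.9, -0.3, -3.0]
opening: 0.286
```

```bash
python3 -c "
from h import *
plan([.5354,-.2428,.20],-np.pi/2)"
```

```text
t 7.85 pos [ 0.5305 -0.2316  0.223 ] F [-0.87 -0.3  -3.  ] open 0.286
shift cm tool [2.3  0.49 1.13] world cm [ 0.49 -1.12 -2.3 ] turn [ 0.008  -0.0022  0.0026] shift in target axes [2.3  0.49 1.12]
axes y [ 1.     0.008 -0.003] z [ 0.008 -1.    -0.002] tilt 0.2 q [ 0.74  0.36 -0.48  1.7   0.18  1.13  0.22]
```

Emit:
{"fn": "carry_out", "kwargs": {
  "travel": [
    [0.5,0.5,1.1],
    [1.0,0,0],
    [0.8,0,0],
    [0,0,0],
    [0,0,0]
  ],
  "turn": [
    [0.008,-0.002,0.003],
    [0,0,0],
    [0,0,0],
    [0,0,0],
    [0,0,0]
  ],
  "grip": [2,2,2,2,2]
}}

```text
t: 8.35
eef_pos: [0.5334, -0.2442, 0.1978]
tcp_rot: [1.21, 1.208, -1.212]
wrist_force: [0.1, 0.4, -3.1]
opening: 0.286
```

```bash
python3 -c "
from h import *
plan([.5354,-.2428,.175],-np.pi/2)"
```

```text
t 8.35 pos [ 0.5334 -0.2442  0.1978] F [ 0.15  0.44 -3.06] open 0.286
shift cm tool [ 2.28  0.2  -0.15] world cm [ 0.2   0.14 -2.28] turn [-0.0025  0.0008  0.0007] shift in target axes [ 2.28  0.2  -0.14]
axes y [ 1.    -0.002 -0.001] z [-0.002 -1.     0.001] tilt 0.06 q [ 0.74  0.39 -0.46  1.71  0.2   1.09  0.21]
```

Emit:
{"fn": "carry_out", "kwargs": {
  "travel": [
    [0.7,0.2,-0.15],
    [0.8,0,0],
    [0.6,0,0],
    [0,0,0],
    [0,0,0]
  ],
  "turn": [
    [-0.002,0,0],
    [0,0,0],
    [0,0,0],
    [0,0,0],
    [0,0,0]
  ],
  "grip": [2,2,2,2,2]
}}

```text
t: 8.85
eef_pos: [0.5355, -0.2423, 0.175]
tcp_rot: [1.208, 1.209, -1.21]
wrist_force: [0.7, 0.2, -4.3]
opening: 0.284
```

```bash
python3 -c "
from h import *
from workcell import *
plan([.5354,-.2428,.160],-np.pi/2)
s=observe(); d=wristRt(snapshot('wrist'),s); e=snapshot('scene')
b=cv2.resize(d['image'][225:360,255:365],(400,490),interpolation=0);a=cv2.resize(e['image'][110:230,385:485],(400,480),interpolation=2)
im=np.zeros((490,800,3),np.uint8);im[:,:400]=b;im[:480,400:]=a
cv2.imwrite('pics/w4.png',im[:,:,::-1])
"
```

```text
t 8.85 pos [ 0.5355 -0.2423  0.175 ] F [ 0.74  0.19 -4.34] open 0.284
shift cm tool [ 1.5  -0.01  0.05] world cm [-0.01 -0.05 -1.5 ] turn [0.0001 0.0007 0.0006] shift in target axes [ 1.5  -0.01  0.05]
axes y [ 1.     0.    -0.001] z [ 0.    -1.     0.001] tilt 0.05 q [ 0.73  0.42 -0.46  1.73  0.21  1.04  0.2 ]
```

View pics/w4.png

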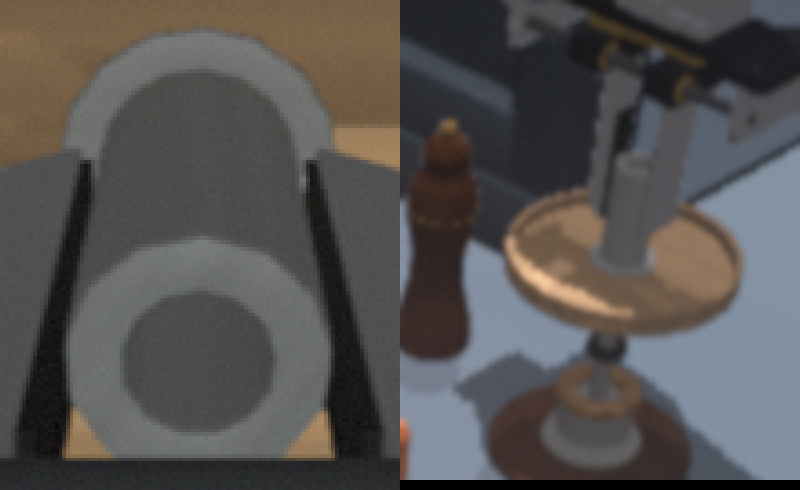

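The picture shows the tray level directly above the rod, with the mill clear. Descending slowly over the taper.

Emit:
{"fn": "carry_out", "kwargs": {
  "travel": [
    [0.3,0,0.05],
    [0.3,0,0],
    [0.3,0,0],
    [0.3,0,0],
    [0.1,0,0]
  ],
  "turn": [
    [0,0,0],
    [0,0,0],
    [0,0,0],
    [0,0,0],
    [0,0,0]
  ],
  "grip": [2,2,2,2,2]
}}

```text
t: 9.45
eef_pos: [0.5358, -0.2432, 0.1616]
tcp_rot: [1.209, 1.208, -1.21]
wrist_force: [-0.6, -0.1, -3.2]
opening: 0.284
```

```bash
python3 -c "
from h import *
plan([.5354,-.2428,.150],-np.pi/2)"
```

```text
t 9.45 pos [ 0.5358 -0.2432  0.1616] F [-0.59 -0.06 -3.16] open 0.284
shift cm tool [ 1.16 -0.04 -0.04] world cm [-0.04  0.04 -1.16] turn [-0.0002  0.0014 -0.0005] shift in target axes [ 1.16 -0.04 -0.04]
axes y [ 1. -0.  0.] z [-0.    -1.     0.001] tilt 0.08 q [ 0.73  0.43 -0.45  1.74  0.22  1.02  0.19]
```

Emit:
{"fn": "carry_out", "kwargs": {
  "travel": [
    [0.3,0,0],
    [0.3,0,0],
    [0.3,0,0],
    [0.2,0,0],
    [0,0,0]
  ],
  "turn": [
    [0,0,0],
    [0,0,0],
    [0,0,0],
    [0,0,0],
    [0,0,0]
  ],
  "grip": [2,2,2,2,2]
}}

```text
t: 9.95
eef_pos: [0.5357, -0.2431, 0.1493]
tcp_rot: [1.209, 1.208, -1.21]
wrist_force: [0.7, -0.8, -3.6]
opening: 0.284
```

```bash
python3 -c "
from h import *
plan([.5354,-.2428,.140],-np.pi/2)"
```

```text
t 9.95 pos [ 0.5357 -0.2431  0.1493] F [ 0.67 -0.76 -3.63] open 0.284
shift cm tool [ 0.93 -0.03 -0.03] world cm [-0.03  0.03 -0.93] turn [-0.0002  0.0012 -0.0001] shift in target axes [ 0.93 -0.03 -0.03]
axes y [ 1. -0.  0.] z [-0.    -1.     0.001] tilt 0.07 q [ 0.72  0.45 -0.45  1.75  0.23  1.    0.19]
```

Threaded with no side force, baseline Fz about -3.5 N. Continuing down to the ring.

Emit:
{"fn": "carry_out", "kwargs": {
  "travel": [
    [0.2,0,0],
    [0.2,0,0],
    [0.2,0,0],
    [0.2,0,0],
    [0.2,0,0],
    [0.2,0,0],
    [0.2,0,0]
  ],
  "turn": [
    [0,0,0],
    [0,0,0],
    [0,0,0],
    [0,0,0],
    [0,0,0],
    [0,0,0],
    [0,0,0]
  ],
  "grip": [2,2,2,2,2,2,2]
}}

```text
t: 10.65
eef_pos: [0.5359, -0.2433, 0.1345]
tcp_rot: [1.209, 1.207, -1.21]
wrist_force: [-0.4, -0.7, -4.2]
opening: 0.284
```

```bash
python3 -c "
from h import *
plan([.5354,-.2428,.120],-np.pi/2)"
```

```text
t 10.65 pos [ 0.5359 -0.2433  0.1345] F [-0.42 -0.66 -4.16] open 0.284
shift cm tool [ 1.45 -0.05 -0.05] world cm [-0.05  0.05 -1.45] turn [-0.0003  0.0015 -0.0007] shift in target axes [ 1.45 -0.05 -0.05]
axes y [ 1.    -0.     0.001] z [-0.    -1.     0.001] tilt 0.09 q [ 0.72  0.46 -0.44  1.76  0.24  0.97  0.18]
```

Emit:
{"fn": "carry_out", "kwargs": {
  "travel": [
    [0.2,-0.03,-0.03],
    [0.2,0,0],
    [0.2,0,0],
    [0.2,0,0]
  ],
  "turn": [
    [0,0,0],
    [0,0,0],
    [0,0,0],
    [0,0,0]
  ],
  "grip": [2,2,2,2]
}}

```text
t: 11.05
eef_pos: [0.5356, -0.2429, 0.1258]
tcp_rot: [1.209, 1.208, -1.21]
wrist_force: [-0.5, -0.0, -4.3]
opening: 0.284
```

Emit:
{"fn": "carry_out", "kwargs": {
  "travel": [
    [0.2,0,0],
    [0.2,0,0]
  ],
  "turn": [
    [0,0,0],
    [0,0,0]
  ],
  "grip": [2,2]
}}

```text
t: 11.25
eef_pos: [0.5357, -0.243, 0.1216]
tcp_rot: [1.209, 1.207, -1.209]
wrist_force: [-1.4, 1.1, 2.9]
opening: 0.28
```

Emit:
{"fn": "carry_out", "kwargs": {
  "travel": [
    [0.2,0,0],
    [0.2,0,0]
  ],
  "turn": [
    [0,0,0],
    [0,0,0]
  ],
  "grip": [2,2]
}}

```text
t: 11.45
eef_pos: [0.5358, -0.2431, 0.1178]
tcp_rot: [1.209, 1.207, -1.21]
wrist_force: [-2.1, 0.3, 2.9]
opening: 0.285
```

Ring contact at TCP z of about 0.1225, contact about 6.5 N as expected. I'll estimate the cork height from the earlier depth image while continuing.

Run:
```python
from h import *
for n in('scene','top'):
    e=pickle.load(open(n+'0.pkl','rb'));X=cloud(e);h=cv2.cvtColor(e['image'],cv2.COLOR_RGB2HSV)
    r=np.hypot(X[...,0]-.536,X[...,1]+.242);m=(r>.015)&(r<.026)&(X[...,2]>.025)&(h[...,0]<25)&(h[...,1]>80)&(h[...,2]>130)
    print(n,m.sum(),np.percentile(X[m][:,2],[10,50,90]).round(4))
```

```text
scene 121 [0.0508 0.0539 0.0557]
top 178 [0.0513 0.0548 0.058 ]
```

Emit:
{"fn": "carry_out", "kwargs": {
  "travel": [
    [0.2,0,0],
    [0.2,0,0],
    [0.2,0,0]
  ],
  "turn": [
    [0,0,0],
    [0,0,0],
    [0,0,0]
  ],
  "grip": [2,2,2]
}}

```text
t: 11.75
eef_pos: [0.5358, -0.243, 0.1116]
tcp_rot: [1.208, 1.207, -1.21]
wrist_force: [-1.6, 1.1, 1.9]
opening: 0.283
```

Cork top is at about 54 mm, so I expect landing at TCP z of about 0.087. The force could rise earlier if the ring rides on the cork, so I'll go carefully.

Emit:
{"fn": "carry_out", "kwargs": {
  "travel": [
    [0.2,0,0],
    [0.2,0,0],
    [0.2,0,0],
    [0.2,0,0],
    [0.1,0,0]
  ],
  "turn": [
    [0,0,0],
    [0,0,0],
    [0,0,0],
    [0,0,0],
    [0,0,0]
  ],
  "grip": [2,2,2,2,2]
}}

```text
t: 12.25
eef_pos: [0.5358, -0.243, 0.1016]
tcp_rot: [1.208, 1.207, -1.21]
wrist_force: [-1.8, -0.1, 3.0]
opening: 0.284
```

Emit:
{"fn": "carry_out", "kwargs": {
  "travel": [
    [0.15,0,0],
    [0.15,0,0]
  ],
  "turn": [
    [0,0,0],
    [0,0,0]
  ],
  "grip": [2,2]
}}

```text
t: 12.45
eef_pos: [0.5358, -0.243, 0.0984]
tcp_rot: [1.208, 1.207, -1.21]
wrist_force: [-2.3, 0.5, 3.1]
opening: 0.283
```

Emit:
{"fn": "carry_out", "kwargs": {
  "travel": [
    [0.15,0,0],
    [0.1,0,0]
  ],
  "turn": [
    [0,0,0],
    [0,0,0]
  ],
  "grip": [2,2]
}}

```text
t: 12.65
eef_pos: [0.5358, -0.243, 0.0956]
tcp_rot: [1.208, 1.207, -1.21]
wrist_force: [-2.2, 0.1, 3.5]
opening: 0.281
```

Emit:
{"fn": "carry_out", "kwargs": {
  "travel": [
    [0.1,0,0],
    [0.1,0,0]
  ],
  "turn": [
    [0,0,0],
    [0,0,0]
  ],
  "grip": [2,2]
}}

```text
t: 12.85
eef_pos: [0.5358, -0.243, 0.0934]
tcp_rot: [1.208, 1.207, -1.21]
wrist_force: [-2.4, 0.7, 2.3]
opening: 0.283
```

Emit:
{"fn": "carry_out", "kwargs": {
  "travel": [
    [0.1,0,0],
    [0.1,0,0]
  ],
  "turn": [
    [0,0,0],
    [0,0,0]
  ],
  "grip": [2,2]
}}

```text
t: 13.05
eef_pos: [0.5358, -0.2431, 0.0913]
tcp_rot: [1.208, 1.207, -1.21]
wrist_force: [-3.4, 0.5, 1.5]
opening: 0.284
```

Emit:
{"fn": "carry_out", "kwargs": {
  "travel": [
    [0.1,0,0],
    [0.1,0,0]
  ],
  "turn": [
    [0,0,0],
    [0,0,0]
  ],
  "grip": [2,2]
}}

```text
t: 13.25
eef_pos: [0.5358, -0.243, 0.0891]
tcp_rot: [1.208, 1.207, -1.21]
wrist_force: [-2.0, 0.7, 2.1]
opening: 0.279
```

Emit:
{"fn": "carry_out", "kwargs": {
  "travel": [
    [0.08,-0.05,0]
  ],
  "turn": [
    [0,0,0]
  ],
  "grip": [2]
}}

```text
t: 13.35
eef_pos: [0.5355, -0.243, 0.0883]
tcp_rot: [1.209, 1.207, -1.209]
wrist_force: [0.2, 0.9, 1.4]
opening: 0.281
```

Emit:
{"fn": "carry_out", "kwargs": {
  "travel": [
    [0.08,0,0]
  ],
  "turn": [
    [0,0,0]
  ],
  "grip": [2]
}}

```text
t: 13.45
eef_pos: [0.5357, -0.243, 0.0875]
tcp_rot: [1.209, 1.206, -1.209]
wrist_force: [-1.3, 1.0, 3.6]
opening: 0.283
```

Emit:
{"fn": "carry_out", "kwargs": {
  "travel": [
    [0.08,0,0]
  ],
  "turn": [
    [0,0,0]
  ],
  "grip": [2]
}}

```text
t: 13.55
eef_pos: [0.5357, -0.2431, 0.0868]
tcp_rot: [1.209, 1.206, -1.209]
wrist_force: [-3.4, 0.9, 6.2]
opening: 0.282
```

The cork has begun to yield at TCP z of about 0.087. Contact is now about 9.7 N, so I need about 2 mm more.

Emit:
{"fn": "carry_out", "kwargs": {
  "travel": [
    [0.06,0,0]
  ],
  "turn": [
    [0,0,0]
  ],
  "grip": [2]
}}

```text
t: 13.65
eef_pos: [0.5357, -0.2431, 0.0862]
tcp_rot: [1.209, 1.206, -1.209]
wrist_force: [-2.5, 1.5, 6.3]
opening: 0.286
```

Emit:
{"fn": "carry_out", "kwargs": {
  "travel": [
    [0,0,0]
  ],
  "turn": [
    [0,0,0]
  ],
  "grip": [2]
}}

```text
t: 13.75
eef_pos: [0.5357, -0.2431, 0.0862]
tcp_rot: [1.209, 1.206, -1.209]
wrist_force: [-2.1, 1.3, 2.0]
opening: 0.286
```

Emit:
{"fn": "carry_out", "kwargs": {
  "travel": [
    [0.05,0,0]
  ],
  "turn": [
    [0,0,0]
  ],
  "grip": [2]
}}

```text
t: 13.85
eef_pos: [0.5357, -0.2431, 0.0859]
tcp_rot: [1.209, 1.206, -1.209]
wrist_force: [-3.0, -0.1, 6.5]
opening: 0.284
```

Emit:
{"fn": "carry_out", "kwargs": {
  "travel": [
    [0.06,0,0]
  ],
  "turn": [
    [0,0,0]
  ],
  "grip": [2]
}}

```text
t: 13.95
eef_pos: [0.5357, -0.2431, 0.0855]
tcp_rot: [1.208, 1.206, -1.209]
wrist_force: [-4.1, 1.5, 8.7]
opening: 0.285
```

Emit:
{"fn": "carry_out", "kwargs": {
  "travel": [
    [0,0,0]
  ],
  "turn": [
    [0,0,0]
  ],
  "grip": [2]
}}

```text
t: 14.05
eef_pos: [0.5357, -0.243, 0.0855]
tcp_rot: [1.208, 1.206, -1.209]
wrist_force: [-2.0, 2.2, 3.5]
opening: 0.279
```

Emit:
{"fn": "carry_out", "kwargs": {
  "travel": [
    [0.06,0,0]
  ],
  "turn": [
    [0,0,0]
  ],
  "grip": [2]
}}

```text
t: 14.15
eef_pos: [0.5357, -0.2431, 0.0851]
tcp_rot: [1.208, 1.206, -1.209]
wrist_force: [-4.1, 2.1, 9.8]
opening: 0.283
```

Emit:
{"fn": "carry_out", "kwargs": {
  "travel": [
    [0,0,0]
  ],
  "turn": [
    [0,0,0]
  ],
  "grip": [2]
}}

```text
t: 14.25
eef_pos: [0.5357, -0.243, 0.0852]
tcp_rot: [1.208, 1.206, -1.209]
wrist_force: [-2.6, 0.2, 3.9]
opening: 0.284
```

Zero rows let the ring's drag relax, leaving only the cork's roughly 7 N. Small steady downward rows should hold the press instead.

Emit:
{"fn": "carry_out", "kwargs": {
  "travel": [
    [0.06,0,0],
    [0.03,0,0]
  ],
  "turn": [
    [0,0,0],
    [0,0,0]
  ],
  "grip": [2,2]
}}

```text
t: 14.45
eef_pos: [0.5358, -0.2431, 0.0848]
tcp_rot: [1.208, 1.206, -1.209]
wrist_force: [-4.5, 1.6, 9.8]
opening: 0.284
```

Emit:
{"fn": "carry_out", "kwargs": {
  "travel": [
    [0.03,0,0]
  ],
  "turn": [
    [0,0,0]
  ],
  "grip": [2]
}}

```text
t: 14.55
eef_pos: [0.5358, -0.2431, 0.0848]
tcp_rot: [1.208, 1.205, -1.21]
wrist_force: [-4.1, 2.2, 11.3]
opening: 0.285
```

Emit:
{"fn": "carry_out", "kwargs": {
  "travel": [
    [0.03,0,0]
  ],
  "turn": [
    [0,0,0]
  ],
  "grip": [2]
}}

```text
t: 14.65
eef_pos: [0.5358, -0.2431, 0.0848]
tcp_rot: [1.208, 1.205, -1.21]
wrist_force: [-4.9, 1.2, 10.1]
opening: 0.28
```

Steady at about 14 N (10.4 + 3.6) without creeping. Holding it for a second.

Emit:
{"fn": "carry_out", "kwargs": {
  "travel": [
    [0.035,0,0],
    [0.035,0,0],
    [0.035,0,0],
    [0.035,0,0],
    [0.035,0,0]
  ],
  "turn": [
    [0,0,0],
    [0,0,0],
    [0,0,0],
    [0,0,0],
    [0,0,0]
  ],
  "grip": [2,2,2,2,2]
}}

```text
t: 15.15
eef_pos: [0.5358, -0.2431, 0.0847]
tcp_rot: [1.207, 1.205, -1.21]
wrist_force: [-4.9, 2.4, 10.9]
opening: 0.287
```

Emit:
{"fn": "carry_out", "kwargs": {
  "travel": [
    [0.035,0,0],
    [0.035,0,0],
    [0.035,0,0],
    [0.035,0,0],
    [0.035,0,0]
  ],
  "turn": [
    [0,0,0],
    [0,0,0],
    [0,0,0],
    [0,0,0],
    [0,0,0]
  ],
  "grip": [2,2,2,2,2]
}}

```text
t: 15.65
eef_pos: [0.5358, -0.2431, 0.0846]
tcp_rot: [1.207, 1.204, -1.211]
wrist_force: [-4.6, 2.6, 10.9]
opening: 0.286
```

```bash
python3 -c "
from h import *
plan([.5354,-.2428,.085],-np.pi/2)"
```

```text
t 15.65 pos [ 0.5358 -0.2431  0.0846] F [-4.6   2.59 10.87] open 0.286
shift cm tool [-0.04 -0.04 -0.03] world cm [-0.04  0.03  0.04] turn [-0.0006  0.0047 -0.0015] shift in target axes [-0.04 -0.04 -0.03]
axes y [ 1.    -0.001  0.002] z [-0.001 -1.     0.005] tilt 0.28 q [ 0.7   0.53 -0.42  1.8   0.28  0.87  0.14]
```

Contact held at about 14.5 N for over 1 s. Relaxing, then opening.

Emit:
{"fn": "carry_out", "kwargs": {
  "travel": [
    [0,0,0],
    [0,0,0],
    [0,0,0],
    [0,0,0],
    [0,0,0],
    [0,0,0],
    [0,0,0],
    [0,0,0],
    [0,0,0]
  ],
  "turn": [
    [0,0,0],
    [0,0,0],
    [0,0,0],
    [0,0,0],
    [0,0,0],
    [0,0,0],
    [0,0,0],
    [0,0,0],
    [0,0,0]
  ],
  "grip": [2,2,3.2,4,5,6,6,6,6]
}}

```text
t: 16.55
eef_pos: [0.536, -0.2433, 0.0842]
tcp_rot: [1.207, 1.204, -1.21]
wrist_force: [0.3, -0.4, -0.2]
opening: 0.641
```

```bash
python3 -c "
from h import *
from workcell import *
plan([.5354,-.2428,.085],-np.pi/2)
s=observe(); d=wristRt(snapshot('wrist'),s); e=snapshot('scene')
b=cv2.resize(d['image'],(400,300));a=cv2.resize(e['image'][110:250,360:500],(400,400),interpolation=2)
im=np.zeros((400,800,3),np.uint8);im[:300,:400]=b;im[:,400:]=a
cv2.imwrite('pics/w5.png',im[:,:,::-1]);trayfit(d,s)
"
```

```text
t 16.55 pos [ 0.536  -0.2433  0.0842] F [ 0.27 -0.39 -0.24] open 0.641
shift cm tool [-0.08 -0.06 -0.05] world cm [-0.06  0.05  0.08] turn [-0.0007  0.0049 -0.0021] shift in target axes [-0.08 -0.06 -0.05]
axes y [ 1.    -0.001  0.002] z [-0.001 -1.     0.005] tilt 0.31 q [ 0.7   0.53 -0.42  1.8   0.28  0.87  0.14]
floor: x=0.0235 slope y,z 0.0030 0.0059 n 18301 rms 0.0005
hub top n 4033 y -0.0136 0.0141 z -0.0146 0.0093 x med -0.0431
```

View pics/w5.png

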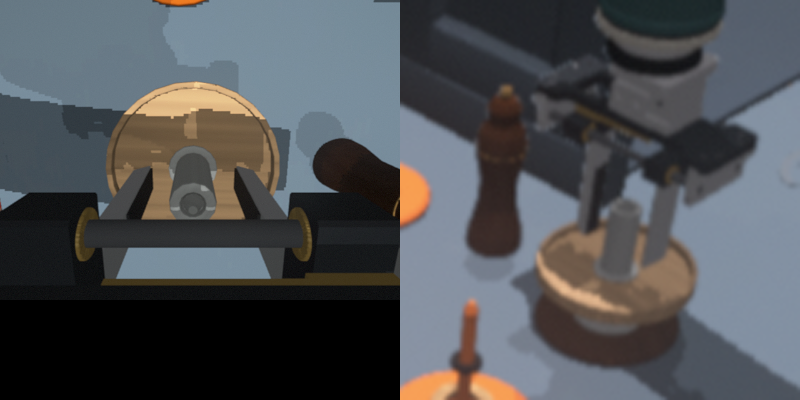

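The pictures show the fingers clear of the hub on both sides, the rod end visible in the hub at (193,205), and the tray level on the stop. Retreating straight up.

Emit:
{"fn": "carry_out", "kwargs": {
  "travel": [
    [-0.5,0,0],
    [-1.0,0,0],
    [-1.5,0,0],
    [-2.0,0,0],
    [-2.5,0,0],
    [-2.5,0,0],
    [-2.0,0,0],
    [-1.0,0,0],
    [0,0,0],
    [0,0,0]
  ],
  "turn": [
    [0,0,0],
    [0,0,0],
    [0,0,0],
    [0,0,0],
    [0,0,0],
    [0,0,0],
    [0,0,0],
    [0,0,0],
    [0,0,0],
    [0,0,0]
  ],
  "grip": [6,6,6,6,6,6,6,6,6,6]
}}

```text
t: 17.65
eef_pos: [0.5361, -0.2421, 0.2277]
tcp_rot: [1.207, 1.2, -1.208]
wrist_force: [-0.8, -0.6, 0.3]
opening: 0.639
```

```bash
python3 -c "
from h import *
from workcell import *
plan([.5354,-.2428,.085],-np.pi/2)
s=observe(); d=wristRt(snapshot('wrist'),s); e=snapshot('scene');t=snapshot('top')
X=cloud(d);r=np.hypot(X[...,0]-.536,X[...,1]+.242)
m=(r>.022)&(r<.058)&(X[...,2]>.045)&(X[...,2]<.075);P=X[m];A=np.c_[P[:,:2]-[.536,-.242],np.ones(len(P))];k=np.linalg.lstsq(A,P[:,2],rcond=None)[0];print('floor',len(P),k.round(4))
m=(r<.022)&(X[...,2]>.115)&(X[...,2]<.14);print('hub top',m.sum(),X[m].min(0).round(4),X[m].max(0).round(4),np.median(X[m],0).round(4))
for n,q,(u,v,rr),zr in(('mill',t,(465,203,22),(.1,.18)),('jar',t,(171,321,35),(.1,.16)),('brass',t,(364,338,10),(.03,.05))):
    Y=cloud(q)[v-rr:v+rr,u-rr:u+rr].reshape(-1,3);Y=Y[(Y[:,2]>zr[0])&(Y[:,2]<zr[1])];print(n,((Y.min(0)+Y.max(0))/2).round(3) if len(Y) else None)
im=np.zeros((400,800,3),np.uint8);im[:300,:400]=cv2.resize(d['image'],(400,300));im[:,400:]=cv2.resize(e['image'][110:250,360:500],(400,400),interpolation=2)
cv2.imwrite('pics/w6.png',im[:,:,::-1])
"
```

```text
t 17.65 pos [ 0.5361 -0.2421  0.2277] F [-0.79 -0.64  0.27] open 0.639
shift cm tool [14.26 -0.16 -0.03] world cm [ -0.07  -0.07 -14.27] turn [ 0.0003  0.0069 -0.0064] shift in target axes [14.27 -0.07  0.07]
axes y [1.    0.    0.006] z [ 0.    -1.     0.007] tilt 0.54 q [ 0.74  0.36 -0.47  1.68  0.18  1.14  0.22]
floor 11596 [-0.0008  0.0009  0.0607]
hub top 1242 [ 0.5225 -0.2559  0.1151] [ 0.5499 -0.2287  0.1361] [ 0.5363 -0.2408  0.1274]
mill [ 0.691 -0.255  0.14 ]
jar [0.431 0.426 0.125]
brass [ 0.372 -0.01   0.036]
```

View pics/w6.png

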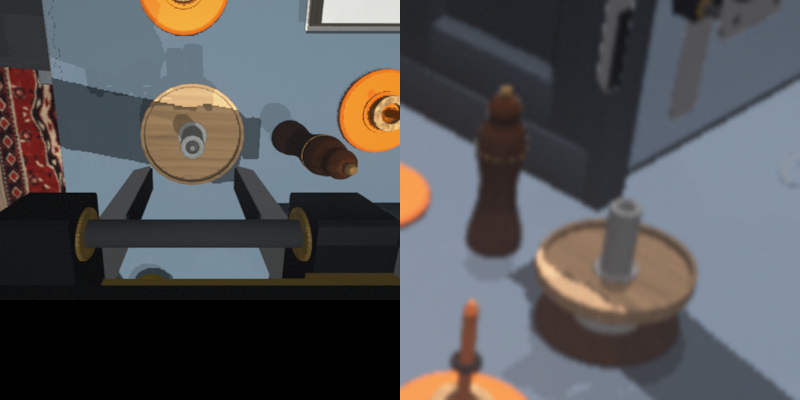

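The tray rests level on the rod with its underside about 53 mm up, and the bystanders are where they were. Handing in.

```bash
python3 -c "
from workcell import close_job
print(close_job())"
```

```text
the job is handed in; nothing more can be done
None
```

The tray is on the stand, bedded on the cork stop and released, and I handed the job in at about 18 s; no verdict came back. I used the dark wooden stand and left the two orange look-alikes alone.

- **Threading and landing:** The tray went onto the rod without side force. It met the rubber ring with its underside at about 90 mm and pushed it down at about 6 N. It began to load the cork with its underside at about 55 mm.
- **Pressing:** I held about 14 to 14.5 N for about 1.2 s; no reading passed about 15 N. The force reading is noisy by about ±0.8 N, and a side force of 4 to 5 N showed at the hub during the press, well under the limits.
- **One deviation:** Before the hold, pauses in the motion let the ring's drag relax, so the force dropped and I pressed again with small steady downward steps.
- **Last checks:** The tray is level (slope about 0.1 %) with its underside about 53 mm up. The hub axis measures within about 2 mm of the rod, and the gripper is about 14 cm higher, touching nothing. The pepper mill, jar and brass weight measure within about 2 mm of where they started.

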